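# Drive the gib-head key tight in the pulley

### The arm

A 6-joint arm with a two-finger parallel gripper is mounted at the origin on a cart in front of the work surface, level with it; the furniture and walls round the work are solid. World frame = base frame: x ahead of the robot, y to its left, z up, the work surface at z = 0. Lengths are in mm, angles in rad, forces in N, time in s.
With the tool pointing down it reaches from about 250 to 775 mm from the base axis. Payload 4 kg.
Tool frame: the origin (TCP) lies at the very end of the fingers, on their centre line; the grasp point (between the pads) lies 19 mm behind it; z points along the fingers, y is the line along which they close (so a half turn about z gives the same grasp; the last joint's range is limited). The gripper opens to 94 mm and grips with 3 to 60 N. Pads are 16 mm wide; open, the fingers measure 119 mm over their backs; the gripper's body (75 mm by 177 mm) begins 78 mm behind the grasp point.
Start: joints at [1.001, 0.087, 1.371, -0, 1.684, -0.103], TCP at [247.529, 491.172, 205.506] pointing down, gripper open.
Joint ranges: [-3.1, 3.1], [-0.76, 2.03], [0.27, 2.55], [-1.08, 4.22], [0.17, 2.65], [-2.57, 2.57]. Speed limits (rad/s): [2.79, 2.79, 3.14, 3.14, 3.14, 3.14].

### API

Orientations are given as a 3x3 rotation matrix whose columns are the frame's x, y, z axes.
In Python, from station import robot, imaging gives the robot as it stands.
- The arm moves only by the tool play_rows, never from a script. Its argument "deltas" is a list of rows, each a list of 2 entries, a list of its own where there are three numbers: the shift along the tool's x, y, z in units of 30 mm (1.0 is 30 mm), then the turn about the tool's z in units of 5 degrees (1.0 is 5 degrees). A call has 1 to 10 rows; each row is the pose to reach, as a shift and turn from the pose commanded when the call began, along the tool's axes at that moment; what a row does not reach only later rows make up. A row lasts 1/12 s, in which the tool goes at most 41.7 mm and 7.16 degrees, less where a joint would pass 70% of its speed; a pose out of reach is approached as far as the arm can. A call with a gripper value outside its range is refused whole. "fingers" is the opening, from -1 (shut) to 1 (fully open), set as the call begins (left out, the last holds). The fingers move at their own pace and stop on an object; "newtons" is the grip in N (left out, the last holds). Time passes only in rows, so rows that repeat a pose let the fingers close. It gives the time, the measured TCP pose, the force, the opening and the grip force at its end, in the units of the state.
- robot.sense(): the state, without advancing time (a new reading comes with each control period).
- imaging.grab_frame(name): name is "side" or "top"; returns a dict with "pixels" (384x512x3 uint8, red, green, blue), "fx", "fy", "cx", "cy" (pixels), "k1" (the pictures are not rectified: a ray, as slopes to the right and down, at radius r is drawn at 1 + k1 r^2 times it, then the intrinsics apply), "world_from_camera" (4x4, takes a point from camera to world coordinates). Camera axes: x right, y down, z forward; pixel columns grow to the right and rows downward; lengths in mm; the calibration is good to about 2 mm. A picture is of the moment at which its call begins. There is no depth.
- robot.close_job(): hands the job in; it is judged then, once.
Trained networks look in a picture, given as the dict that the camera call returned (one of the last four; its "shot" number tells which), for a name from the list of things; names that differ only in an ending like _2 or _b are one class to them, and where a whole thing is asked for, a point or a joint stands for the part that bears it (a point fixed in the world has none). Each returns a list of dicts, best first, with "score" (0 to 1); they miss things now and then, are a little off and sometimes report something else, mostly with a low value. They report only what shows in the picture. A call takes as long as a camera call.
- imaging.find_in(picture, name): "box" ([left, top, width, height] in pixels, round what is visible of it).
The state is a dict: "clock": time; "joints": joint angles; "dq": joint speeds; "joint_efforts": joint torques, N m; "tool_pos": TCP position; "tcp_rot": TCP orientation; "ft_force": force on the tool from outside, world axes, zero at the start; "wrist_torque": the same for the moment, N m; "grip_width": opening from 0.0 (shut) to 1.0 (fully open); "finger_force": force on a finger pad.
Only numpy, scipy, OpenCV 4.12 (cv2) and the standard library are available. Lean on these libraries where they do the work, as an engineer would, in place of code of your own. Each camera call takes 0.05 s, during which the arm holds its last target. There are 200 camera calls.

### The job

Key the pulley to its shaft: take the gib-head taper key from the wooden rack, start it foot first in the keyway between shaft and pulley hub with the nose of its head pointing away from the shaft, and press or tap it down until it is firmly wedged, so that it stays tight and upright by itself. How deep it goes differs from fit to fit, so drive it by feel: firmly, at about 15 N, but without overdriving it, which would split the hub. Leave the two straight keys in the rack.

Things in the scene. Friction and masses are not known exactly. Their poses are not given: they have to be found in the camera images.
- station: Fixed stand: grey base plate 130 x 110 x 18 mm with an aluminium pulley on it (rim 102 mm across, z 22 to 44, with a belt groove; raised hub 74 mm across, top at z = 65) and the end of a dark steel shaft (31 mm across) in its bore, flush with the hub's top within 1 mm. Origin: centre of the plate's underside, on the shaft axis; z up. The keyway is on the -x side of the shaft.
- keyway (a point): Centre of the keyway's mouth, at (-17.5, 0, 65) mm in the station's frame, same axes. A vertical oiled slot 16 mm wide (y), 47 mm deep, from the shaft's flat seat (x about -12) to the hub's flat wall at x = -23. The shaft sits up to 1.6 mm nearer or farther along x each time (not measured): gap 9.4 to 12.6 mm.
- key_rack: Fixed beech block 50 x 165 x 42 mm with three pockets in a row along its y at y = -55, 0, +55 mm (30 mm deep), a key standing in each. Origin: centre of its underside; z up.
- gib_key: Gib-head taper key, plain steel, 64 mm tall, 70 g, foot down in any one of the pockets, leaning up to 0.1 rad. Origin: in its foot; z up the key. Shank z 0 to 50, 14 mm wide (y; lowest 3 mm 10 mm); flat side x = +4 (goes to the shaft), tapered side on -x (to the hub): 7.4 mm thick at the foot, +0.18 mm per mm of height. Wedges with its foot 11 to 33 mm below the mouth.
- key_head (a point): Centre of the top of the gib key's head, at (-4, 0, 64) mm in the key's frame, same axes. Head: z 50 to 64, 16 mm wide in y (grip it here, closing along y), x +4 to -18; it stays 15 mm or more above the hub. Press here: the wedged key bears on the hub with about 1.4 to 1.9 times the downward push (friction varies) and holds itself. 14 to 45 N on the hub is right.
- key_nose (a point): Tip of the nose of the gib key's head, at (-18, 0, 57) mm in the key's frame: the head overhangs the tapered side (-x). A key driven while gripped can loosen as the fingers open: let go of it, then press on its head from above.
- straight_key_long: Straight headless steel key 12.5 x 13.5 x 62 mm standing in another pocket; stays there. Origin: 2.25 mm off (+x) the centre of its foot.
- straight_key_short: Straight headless steel key 12.5 x 13.5 x 50 mm standing in another pocket; stays there. Origin: 2.25 mm off (+x) the centre of its foot.

How it is judged:
By the outcome, as a careful person would: the job done as asked, in the order asked, and still so for the second after the job is handed in, with the robot touching nothing.
It also fails if it takes over 48 s, if anything falls off the work surface, if the arm or the gripper's body presses on something with over 40 N, if the wrist force passes 120 N, or if a joint passes its speed limit or range.

## Working session

There is one attempt and no reset: what is moved stays moved. The work goes in short steps, Python scripts to look and compute and a tool call to move; the robot and the scene stay as the last step left them, time stands still between calls to the robot, and variables do not carry over. Pictures are saved under pics/ and viewed, at most 10 in all, crops included, and the job is handed in when it is done.

Besides the shell and the picture viewer there is one more tool, called after ">>>" as name(argument=value, ...) on one line, values as JSON. play_rows: Moves the arm, as the interface text tells. Its arguments: {"type":"object","properties":{"deltas":{"type":"array","items":{"type":"array"}},"fingers":{"type":"number"},"newtons":{"type":"number"}},"required":["deltas"]}

```bash
mkdir -p pics; ls; cat > h.py <<'E'
import numpy as np, cv2
from station import robot, imaging
def ray(p,u,v):
    K=np.array([[p["fx"],0,p["cx"]],[0,p["fy"],p["cy"]],[0,0,1.]])
    # drawn = s*(1+k1 r^2)
    s=cv2.undistortPoints(np.array([[[u,v]]],float),K,np.array([p["k1"],0,0,0,0.]))[0,0]
    T=np.array(p["world_from_camera"]); return T[:3,3],T[:3,:3]@np.array([s[0],s[1],1])
def atz(p,u,v,z):
    o,d=ray(p,u,v); return o+d*(z-o[2])/d[2]
def proj(p,X):
    T=np.array(p["world_from_camera"]); c=T[:3,:3].T@(np.atleast_2d(X)-T[:3,3]).T
    s=c[:2]/c[2]; r2=(s**2).sum(0); s=s*(1+p["k1"]*r2)
    return np.stack([p["fx"]*s[0]+p["cx"],p["fy"]*s[1]+p["cy"]],1)
def two(p1,a,p2,b):
    o1,d1=ray(p1,*a);o2,d2=ray(p2,*b)
    s=np.linalg.lstsq(np.stack([d1,-d2],1),o2-o1,rcond=None)[0]
    x1=o1+s[0]*d1;x2=o2+s[1]*d2; return (x1+x2)/2,np.linalg.norm(x1-x2)
E
python3 - <<'E'
from h import *
np.set_printoptions(precision=1,suppress=True)
s=robot.sense();print(s["clock"],s["tool_pos"],np.array(s["tcp_rot"]),s["ft_force"])
for n in("top","side"):
    p=imaging.grab_frame(n);cv2.imwrite(f"pics/{n}0.png",p["pixels"][:,:,::-1])
    print(n,np.array(p["world_from_camera"]),p["fx"],p["cx"],p["cy"],p["k1"])
    for k in("station","keyway","key_rack","gib_key","key_head","key_nose","straight_key_long","straight_key_short"):
        try: print(k,[(np.array(d["box"]),round(d["score"],2)) for d in imaging.find_in(p,k)[:3]])
        except Exception as e: print(k,e)
E
```

```text
pics
0.0 [247.2 490.7 204.3] [[-0.9  0.5 -0. ]
 [ 0.5  0.9 -0. ]
 [ 0.  -0.  -1. ]] [ 0.1 -1.4 -0.1]
top [[  -0.    -1.     0.   394.8]
 [  -1.     0.    -0.    28.9]
 [   0.    -0.    -1.  1238.7]
 [   0.     0.     0.     1. ]] 385.3575496397659 252.74373307864707 183.37867982634594 -0.024615013525866734
station [(array([159.5, 151.6,  39.3,  47.9]), 0.77)]
keyway [(array([159.3, 149.8,  44.1,  51.6]), 0.94)]
key_rack [(array([298. , 180.1,  58. ,  19. ]), 0.87)]
gib_key [(array([321.7, 182.4,  11.5,  10.8]), 0.4)]
key_head [(array([301.2, 180.8,  54.1,  17.5]), 0.68), (array([326.9, 188. ,   6.5,   5.3]), 0.41)]
key_nose [(array([325.3, 184.8,   8.5,  11.7]), 0.53)]
straight_key_long []
straight_key_short []
side [[   1.    -0.1    0.2  286.7]
 [  -0.2   -0.4    0.9 -897.2]
 [  -0.    -0.9   -0.4  458.3]
 [   0.     0.     0.     1. ]] 424.0327798241297 251.94510872670367 185.96074134681317 -0.052260515011318426
station [(array([216.8, 165.7,  52.5,  31. ]), 0.87)]
keyway [(array([216.7, 162.2,  53.4,  34.7]), 0.91)]
key_rack [(array([249.3, 235.8,  41.1,  68.1]), 0.91), (array([217.2, 162.6,  54.5,  33.5]), 0.33)]
gib_key [(array([258.1, 237. ,  12.1,  24.6]), 0.63)]
key_head [(array([215.1, 162.1,  53.8,  35. ]), 0.58), (array([259.1, 240.1,  10.7,  18.9]), 0.55)]
key_nose [(array([258.6, 240. ,  11.4,  22.9]), 0.56)]
straight_key_long [(array([268.5, 258.2,   6.9,  18.6]), 0.68)]
straight_key_short [(array([260. , 228.5,   9. ,  10.8]), 0.62)]
```

View pics/top0.png

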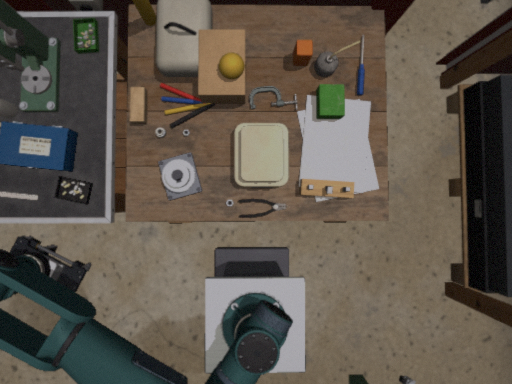

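View pics/side0.png

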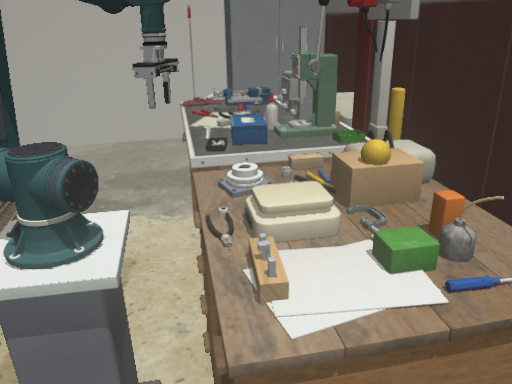

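The top view shows the pulley station near (179,175) and the rack near (327,189). In the side view they are at (243,178) and (267,267). I'll make one enlarged mosaic.

```bash
python3 - <<'E'
from h import *
def crop(f,x,y,w,h,s): return cv2.resize(cv2.imread(f)[y:y+h,x:x+w],(w*s,h*s),interpolation=cv2.INTER_CUBIC)
a=crop("pics/top0.png",294,172,66,33,6)
b=crop("pics/top0.png",154,146,50,54,6)
c=crop("pics/side0.png",244,226,50,76,6)[:, :]
d=crop("pics/side0.png",212,158,64,40,6)
M=np.zeros((600,800,3),np.uint8)
for im,(x,y) in((a,(0,0)),(b,(0,240)),(d,(400,0)),(c[:,:300][:340],(400,250))):
    h=min(im.shape[0],600-y);M[y:y+h,x:x+im.shape[1]][:, :800-x]=im[:h,:800-x]
cv2.imwrite("pics/m0.png",M)
E
```

```text
(no output)
```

View pics/m0.png

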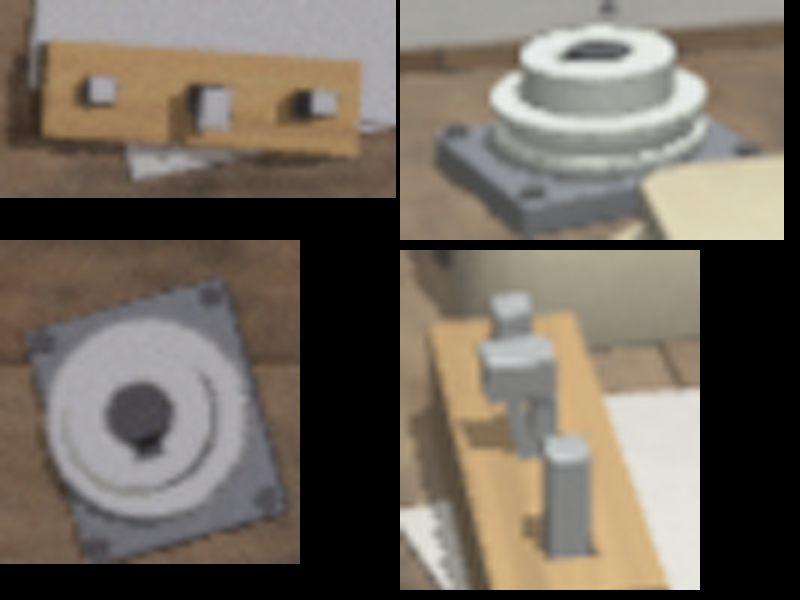

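The gib key stands in the middle pocket with its nose toward world -x (towards the robot). The keyway is on the station's lower, slightly right side in the top view, which gives a station yaw of about 0.28.

```bash
python3 - <<'E'
from h import *
np.set_printoptions(precision=1,suppress=True)
T=imaging.grab_frame("top");S=imaging.grab_frame("side")
c=lambda x,y,ox,oy,s=6,px=0,py=0:((x-px)/s+ox-.5+.5/s,(y-py)/s+oy-.5+.5/s)
kt=c(214,106,294,172);ks=c(518,351,244,226,6,400,250)
print("head",atz(T,*kt,76),atz(S,*ks,76),two(T,kt,S,ks))
# rack corners top z42
R=[c(*q,294,172) for q in((47,42),(361,62),(357,156),(43,137))]
P=np.array([atz(T,*q,42) for q in R]);print("rack",P,P.mean(0),np.linalg.norm(P[0]-P[1]),np.linalg.norm(P[1]-P[2]))
R=[c(*q,154,146,6,0,240) for q in((26,336),(222,279),(289,510),(90,561))]
P=np.array([atz(T,*q,18) for q in R]);print("plate",P,P.mean(0),np.linalg.norm(P[0]-P[1]),np.linalg.norm(P[1]-P[2]))
d=P[1]-P[2]+P[0]-P[3];print("yaw",np.arctan2(d[1],d[0]))
# shaft: dark
g=cv2.cvtColor(T["pixels"],cv2.COLOR_RGB2GRAY).astype(int);sub=g[160:192,165:192]
print(sub[6:26,4:22])
# rim circle fit etc from side hub ellipse
hs=c(598,55,212,158,6,400,0);print("hub side",atz(S,*hs,65), "shaft top",atz(T,*c(140,412,154,146,6,0,240),65))
hr=c(146,418,154,146,6,0,240);print("rim ctr top",atz(T,*hr,44))
E
```

```text
head [ 427.4 -226.2   76. ] [ 428.9 -229.3   76. ] (array([ 428.5, -226.7,   74.5]), np.float64(2.02206273414065))
rack [[ 461.9 -146.8   42. ]
 [ 451.1 -311.2   42. ]
 [ 402.1 -308.3   42. ]
 [ 412.6 -144.2   42. ]] [ 431.9 -227.6   42. ] 164.75462406251668 49.09258242013812
plate [[518.3 305.   18. ]
 [548.3 201.8  18. ]
 [426.  166.   18. ]
 [399.4 270.5  18. ]] [473.  235.8  18. ] 107.5358785749824 127.46388402204623
yaw 0.28334946067106687
[[169 171 170 169 168 171 171 169 170 170 169 168 169 170 169 169 170 166]
 [171 168 171 170 169 170 169 171 168 170 170 170 171 169 168 170 166 161]
 [170 171 170 170 169 167 169 167 162 166 170 170 167 170 170 172 170 165]
 [168 168 173 171 166 162 154 143 136 138 150 163 167 171 170 170 171 167]
 [172 169 169 163 148 121  99  82  82  80  93 123 155 168 167 169 171 173]
 [169 171 167 145 104  80  74  72  72  71  76  78 116 156 167 169 168 172]
 [171 167 163 119  80  70  72  73  74  74  72  71  81 137 164 171 170 169]
 [171 165 149 105  77  72  73  70  73  76  70  69  65 100 151 166 170 167]
 [171 167 129  88  73  75  74  76  70  75  69  70  
[... 237 characters left out ...]
69 171 169]
 [171 172 166 136  97  78  72  70  69  59  51  50 103 150 168 170 171 168]
 [170 170 172 164 132  98  78  60  40  32  38  67 140 167 171 170 170 169]
 [169 169 168 170 164 151 119  78  50  47  65  82 141 166 168 170 169 170]
 [169 169 170 169 170 168 161 120  75  77  85 101 140 164 171 170 167 159]
 [167 168 170 172 171 172 165 133 108 118 131 155 165 169 169 171 163 143]
 [167 168 167 169 167 170 171 158 158 166 165 170 169 170 169 164 143 114]
 [157 167 170 172 168 170 169 168 169 170 170 172 169 172 165 145 117 121]
 [145 154 160 168 167 171 171 168 169 169 171 168 164 159 136 121 135 157]]
hub side [474.6 228.6  65. ] shaft top [474.7 236.4  65. ]
rim ctr top [473. 237.  44.]
```

```bash
python3 - <<'E'
from h import *
from scipy.optimize import least_squares
np.set_printoptions(precision=2,suppress=True,linewidth=150)
T=imaging.grab_frame("top");S=imaging.grab_frame("side")
g=cv2.cvtColor(T["pixels"],cv2.COLOR_RGB2GRAY).astype(np.float32)
print(T["pixels"][184:198,323:337,2])  # blue: wood low
def render(polys,vals,x0,y0,w,h,s=8):
    im=np.full((h*s,w*s),vals[0],np.float32)
    for P,v in zip(polys,vals[1:]):
        q=((P-[x0,y0]+.5)*s*16).round().astype(np.int32)
        cv2.fillPoly(im,[q],float(v),shift=4)
    im=cv2.GaussianBlur(im,(0,0),s*.5)
    return cv2.resize(im,(w,h),interpolation=cv2.INTER_AREA)
a=np.linspace(0,2*np.pi,60)
x0,y0,w,h=167,163,22,24
def model(v):
    x,y,yaw,b,d,s1,gap=v
    R=np.array([[np.cos(yaw),-np.sin(yaw)],[np.sin(yaw),np.cos(yaw)]])
    f=lambda L:proj(T,np.c_[np.array(L)@R.T+[x,y],np.full(len(L),65.)])
    disc=np.c_[15.5*np.cos(a),15.5*np.sin(a)]
    disc=disc[disc[:,0]>-13]
    return render([f([(-23,-8),(-23,8),(-10,8),(-10,-8)]),f(disc)],[b,s1,d],x0,y0,w,h)
tgt=g[y0:y0+h,x0:x0+w];yy,xx=np.mgrid[:h,:w];m=np.hypot(xx-w/2+.5,yy-h/2)<11.5
best=None
for yaw in(.15,.28,.4):
    r=least_squares(lambda v:(model(v)-tgt)[m],[474,236,yaw,170,72,60,0],diff_step=1e-3,x_scale=[1,1,.05,10,10,10,1],loss='soft_l1',f_scale=8)
    if best is None or r.cost<best.cost:best=r
print("shaft fit",best.x[:6],best.cost,m.sum())
E
```

```text
[[ 94  96  95  97  97  93  95  97  96  96  98  93  94  99]
 [ 98  93  88  88  82  92  94  92  98  95  99  99 101  99]
 [ 93  85  62  45  61  99  97  99 110 106  97  96  95  96]
 [ 89  67  51  49  84 143 157 161 158 139 107  97  94  94]
 [ 64  53  42  45  93 149 167 166 163 133 104  99  96  98]
 [ 55  54  40  52 107 153 168 168 162 128 101  93  93  93]
 [ 58  56  48  58 112 153 166 165 157 118  97  94  93  95]
 [ 59  57  52  60 117 156 167 165 155 104  86  89  87  90]
 [ 59  57  50  64 128 153 158 153 154 110  91  85  86  85]
 [ 55  52  58  57  99 119 122 128 136 105  91  88  88  87]
 [ 53  57  63  62  77  92  96  97  97  92  92  88  88  90]
 [ 61  64  71  84  86  87  90  88  89  88  91  90  91  94]
 [ 89  86  81  83  86  90  88  82  87  78  90  86  89  90]
 [128 123 118 112 113 112 112 109 110  96  89  85  84  84]]
shaft fit [474.79 237.26   0.28 167.5   70.4   56.76] 9687.779479980469 410
```

```bash
cat >> h.py <<'E'
def rel(x,y,z,yaw):
    """units for tool y axis at heading yaw+90deg"""
    s=robot.sense();R=np.array(s["tcp_rot"]);p=np.array(s["tool_pos"])
    d=R.T@(np.array([x,y,z])-p)/30
    cur=np.arctan2(R[1,1],R[0,1])-np.pi/2
    t=-np.degrees((yaw-cur+np.pi)%(2*np.pi)-np.pi)/5
    print("clock",s["clock"],"pos",p,"yaw",cur,"ft",s["ft_force"],"w",s["grip_width"]*94,s["finger_force"],"\n -> shift",d.round(3),"turn",round(t,3))
E
python3 - <<'E'
from h import *
np.set_printoptions(precision=2,suppress=True)
rel(427,-227,205,-.065);rel(427,-227,50,-.065)
E
```

```text
clock 1.1 pos [247.55 491.18 205.5 ] yaw -0.46679541052081763 ft [0.   0.99 0.03] w 93.77051424973 0.0 
 -> shift [-16.11 -18.69   0.01] turn -4.604
clock 1.1 pos [247.55 491.18 205.5 ] yaw -0.46679541052081763 ft [0.   0.99 0.03] w 93.77051424973 0.0 
 -> shift [-16.11 -18.69   5.18] turn -4.604
```

>>> play_rows(deltas=[[[-0.9,-1.0,0],-0.5],[[-1.8,-2.05,0],-1],[[-2.7,-3.1,0],-1.5],[[-3.6,-4.15,0],-2],[[-4.5,-5.2,0],-2.5],[[-5.4,-6.25,0],-3],[[-6.3,-7.3,0],-3.5],[[-7.2,-8.35,0],-4],[[-8.1,-9.4,0],-4.3],[[-9,-10.45,0],-4.604]], fingers=-0.15)

```text
clock: 1.93
tool_pos: [347.5, 87.9, 205.9]
tcp_rot: [[-0.998, 0.063, 0.002], [0.063, 0.998, 0.0], [-0.002, 0.0, -1.0]]
ft_force: [0.8, 0.4, 0.2]
grip_width: 0.428
finger_force: 0.0
```

```bash
python3 - <<'E'
from h import *
np.set_printoptions(precision=2,suppress=True)
rel(427,-227,150,-.065)
E
```

```text
clock 1.9333 pos [347.5   87.92 205.89] yaw -0.06306820882642494 ft [0.84 0.44 0.21] w 40.24479412032293 0.0 
 -> shift [ -3.3  -10.31   1.86] turn 0.022
```

>>> play_rows(deltas=[[[-0.4,-1.25,0.1],0],[[-0.8,-2.5,0.3],0],[[-1.2,-3.75,0.6],0],[[-1.6,-5,0.9],0],[[-2,-6.25,1.2],0],[[-2.4,-7.5,1.5],0],[[-2.8,-8.75,1.7],0],[[-3.2,-10,1.8],0],[[-3.3,-10.31,1.86],0],[[-3.3,-10.31,1.86],0]])

```text
clock: 2.77
tool_pos: [426.0, -227.4, 148.7]
tcp_rot: [[-0.998, 0.069, -0.002], [0.069, 0.998, 0.001], [0.002, 0.001, -1.0]]
ft_force: [-1.0, 1.0, 0.4]
grip_width: 0.425
finger_force: 0.0
```

```bash
python3 - <<'E'
from h import *
np.set_printoptions(precision=2,suppress=True)
rel(427,-227,51,-.065)
S=imaging.grab_frame("side");T=imaging.grab_frame("top")
s=robot.sense();print(proj(S,s["tool_pos"]),proj(T,s["tool_pos"]))
a=cv2.resize(S["pixels"][180:310,205:325,::-1],None,fx=4.5,fy=4.5,interpolation=cv2.INTER_CUBIC)
cv2.imwrite("pics/s1.png",a)
E
```

```text
clock 2.7667 pos [ 426.03 -227.45  148.65] yaw -0.06890259644164098 ft [-0.97  0.96  0.36] w 39.993769364274996 0.0 
 -> shift [-0.04  0.01  3.25] turn -0.045
[[260.7  204.89]] [[334.35 189.  ]]
```

View pics/s1.png

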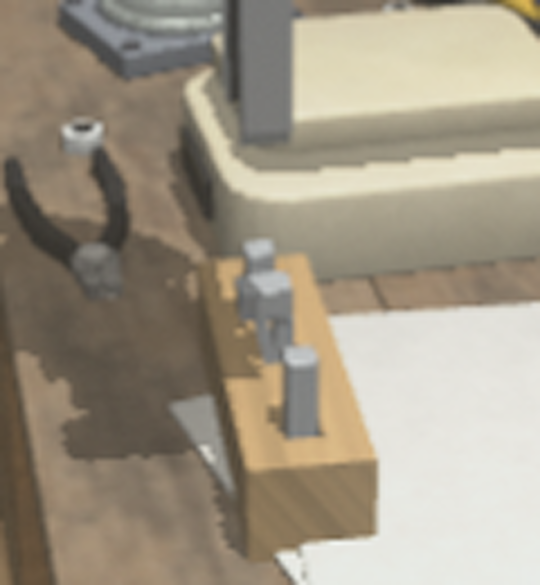

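The finger tip shows at about (264,210). The gib key is in the middle with its nose to the left, and the fingers line up with its head. Descending.

>>> play_rows(deltas=[[[-0.02,0,0.6],0],[[-0.02,0,1.2],0],[[-0.02,0,1.8],0],[[-0.02,0,2.4],0],[[-0.02,0,2.9],0],[[-0.02,0,3.2],0],[[-0.02,0,3.25],0],[[-0.02,0,3.25],0]])

```text
clock: 3.53
tool_pos: [426.8, -224.2, 52.3]
tcp_rot: [[-0.998, 0.063, -0.0], [0.063, 0.998, 0.0], [0.0, 0.0, -1.0]]
ft_force: [-0.8, -0.8, 0.5]
grip_width: 0.425
finger_force: 0.0
```

```bash
python3 - <<'E'
from h import *
np.set_printoptions(precision=2,suppress=True)
rel(427,-227,51,-.065)
S=imaging.grab_frame("side")
s=robot.sense();print(proj(S,s["tool_pos"]),s["tcp_rot"])
a=cv2.resize(S["pixels"][200:310,225:315,::-1],None,fx=5,fy=5,interpolation=cv2.INTER_CUBIC)
cv2.imwrite("pics/s2.png",a)
E
```

```text
clock 3.5333 pos [ 426.82 -224.23   52.34] yaw -0.0634741708773916 ft [-0.76 -0.76  0.49] w 39.98396242604876 0.0 
 -> shift [-0.01 -0.09  0.04] turn 0.017
[[262.01 252.15]] [[-1.    0.06  0.  ]
 [ 0.06  1.   -0.  ]
 [-0.   -0.   -1.  ]]
```

View pics/s2.png

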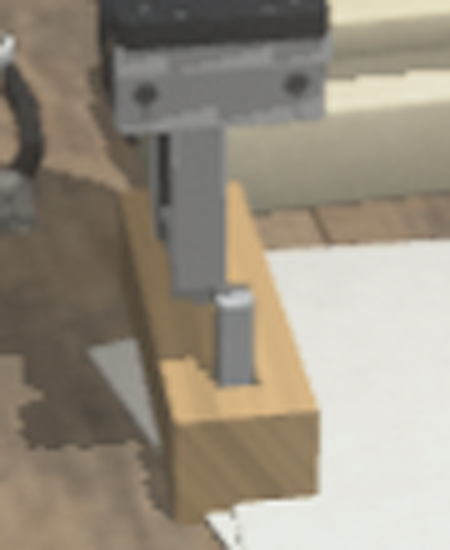

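The finger stands between the keys around the gib head. Closing.

>>> play_rows(deltas=[[[0,0,0],0],[[0,0,0],0],[[0,0,0],0],[[0,0,0],0],[[0,0,0],0],[[0,0,0],0]], fingers=-1, newtons=25)

```text
clock: 4.08
tool_pos: [427.2, -225.6, 52.7]
tcp_rot: [[-0.998, 0.065, 0.001], [0.065, 0.998, -0.0], [-0.001, -0.0, -1.0]]
ft_force: [-0.5, 1.0, 2.4]
grip_width: 0.167
finger_force: 25.0
```

>>> play_rows(deltas=[[[0,0,-0.3],0],[[0,0,-0.7],0],[[0,0,-1.2],0],[[0,0,-2.2],0],[[0,0,-3.2],0],[[0,-1.2,-3.5],0],[[0,-2.4,-3.5],0],[[0,-3.6,-3.5],0],[[0,-4.8,-3.5],0],[[0,-5,-3.5],0]])

```text
clock: 4.92
tool_pos: [415.7, -380.0, 156.9]
tcp_rot: [[-0.998, 0.069, -0.001], [0.069, 0.998, -0.002], [0.001, -0.002, -1.0]]
ft_force: [-0.1, -0.0, -0.6]
grip_width: 0.167
finger_force: 25.0
```

>>> play_rows(deltas=[[[0,-1,0],0],[[0,-2,0],0],[[0,-2,0],0],[[0,-2,0],0]])

```text
clock: 5.25
tool_pos: [412.6, -435.5, 156.5]
tcp_rot: [[-0.998, 0.067, -0.001], [0.067, 0.998, 0.002], [0.001, 0.002, -1.0]]
ft_force: [-0.4, 0.6, -0.1]
grip_width: 0.166
finger_force: 25.0
```

```bash
python3 - <<'E'
from h import *
np.set_printoptions(precision=2,suppress=True)
rel(457,231,150,.28)
S=imaging.grab_frame("side")
s=robot.sense();R=np.array(s["tcp_rot"]);t=np.array(s["tool_pos"])
q=proj(S,t);print(q)
# key axes: x=-tool x,y=tool y,z=-tool z ; grasp: key(-6.,0,57) at tcp -19 z
KR=np.c_[-R[:,0],R[:,1],-R[:,2]]
for k in((4,-7,0),(-3.4,-7,0),(4,-8,50),(4,-8,64),(-18,-8,50),(-18,-8,64)):
    X=t-R[:,2]*19+KR@(np.array(k)-[-6,0,57]);print(k,((proj(S,X)[0]-[230,180])*5).round())
x,y=int(q[0,0])-60,int(q[0,1])-50
print(x,y)
a=cv2.resize(S["pixels"][y:y+110,x:x+120,::-1],None,fx=5,fy=5,interpolation=cv2.INTER_CUBIC)
cv2.imwrite("pics/s3.png",a); np.save("s3.npy",S["pixels"])
E
```

```text
clock 5.25 pos [ 412.62 -435.47  156.53] yaw -0.06700644916435916 ft [-0.37  0.64 -0.06] w 15.569957913707219 24.99975621700287 
 -> shift [ 0.01 22.27  0.26] turn -3.976
[[284.12 264.64]]
(4, -7, 0) [311. 556.]
(-3.4, -7, 0) [284. 558.]
(4, -8, 50) [315. 397.]
(4, -8, 64) [316. 349.]
(-18, -8, 50) [231. 404.]
(-18, -8, 64) [231. 356.]
224 214
```

View pics/s3.png

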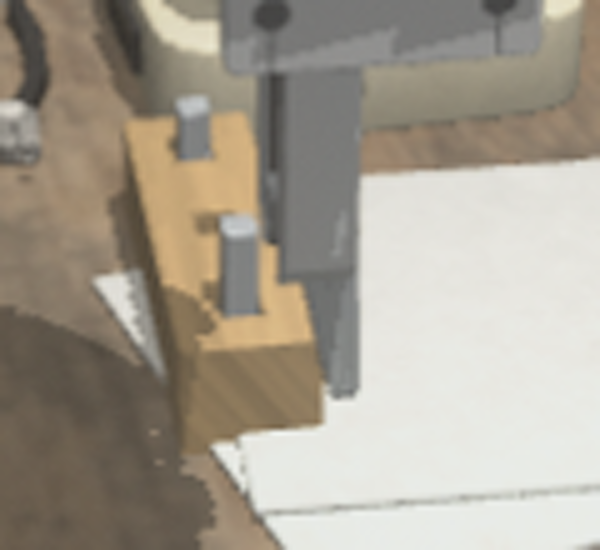

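The key hangs below the finger with its foot at crop (333–358, 395). Its flat edge tilts a little to the right going down. Measuring that to sub-pixel accuracy.

```bash
python3 - <<'E'
from h import *
np.set_printoptions(precision=2,suppress=True,linewidth=160)
p=np.load("s3.npy");S=imaging.grab_frame("side")
g=cv2.cvtColor(p,cv2.COLOR_RGB2GRAY).astype(float)
def edge(r,c0,c1,lev=None):
    L=g[r,c0:c1];a,b=L[0],L[-1];m=(a+b)/2
    for i in range(len(L)-1):
        if (L[i]-m)*(L[i+1]-m)<=0 and L[i]!=L[i+1]:return c0+i+(m-L[i])/(L[i+1]-L[i])
E=[(r,edge(r,291,302)) for r in range(250,293)];print([(r,round(e,2)) for r,e in E if e])
print(g[286:298,286:300].round())
s=robot.sense();R=np.array(s["tcp_rot"]);t=np.array(s["tool_pos"]);print(t)
KR=np.c_[-R[:,0],R[:,1],-R[:,2]]
for pit in(0,-.04,-.07,-.1):
    Q=KR@cv2.Rodrigues(np.array([0,pit,0.]))[0]
    print(pit,[proj(S,t-R[:,2]*19+Q@(np.array(k)-[-6,0,57]))[0] for k in((4,-7,3),(4,-7,30),(4,-5,0),(-3.4,-5,0))])
for y in(-8,-20.5): print("finger",y,[proj(S,t+R@np.array([sx,y,-d]))[0] for sx in(-8,8) for d in(0,20,50)])
E
```

```text
[(250, np.float64(295.52)), (251, np.float64(295.51)), (252, np.float64(295.39)), (253, np.float64(295.32)), (254, np.float64(295.34)), (255, np.float64(295.32)), (256, np.float64(295.31)), (257, np.float64(295.3)), (258, np.float64(295.43)), (259, np.float64(295.51)), (260, np.float64(295.56)), (261, np.float64(295.47)), (262, np.float64(295.41)), (263, np.float64(295.41)), (264, np.float64(295.45)), (265, np.float64(295.35)), (266, np.float64(295.28)), (267, np.float64(295.26)), (268, np.float64(295.1)), (269, np.float64(295.03)), (270, np.float64(294.99)), (271, np.float64(295.03)), (272, np.float64(295.01)), (273, np.float64(295.06)), (274, np.float64(295.27)), (275, np.float64(295.32)), (276, np.float64(295.35)), (277, np.float64(295.34)), (278, np.float64(295.41)), (279, np.float64(295.43)), (280, np.float64(295.44)), (281, np.float64(295.45)), (282, np.float64(295.45)), (283, np.float64(295.42)), (284, np.float64(295.49)), (285, np.float64(295.48)), (286, np.float64(295.49)), (287, np.float64(295.49)), (288, np.float64(295.51)), (289, np.float64(295.52)), (290, np.float64(295.
[... 1008 characters left out ...]
1.68]), array([291.97, 289.88]), array([286.55, 290.39])]
-0.04 [array([293.92, 288.46]), array([293.52, 271.33]), array([293.64, 289.45]), array([288.22, 290.14])]
-0.07 [array([295.1 , 288.11]), array([294.12, 271.06]), array([294.88, 289.09]), array([289.47, 289.92])]
-0.1 [array([296.28, 287.73]), array([294.71, 270.76]), array([296.12, 288.7 ]), array([290.72, 289.66])]
finger -8 [array([291.48, 267.  ]), array([291.75, 253.64]), array([292.17, 232.86]), array([279.35, 268.06]), array([279.45, 254.67]), array([279.6 , 233.84])]
finger -20.5 [array([293.55, 272.29]), array([293.86, 258.73]), array([294.33, 237.61]), array([281.17, 273.39]), array([281.3, 259.8]), array([281.49, 238.63])]
```

```bash
python3 - <<'E'
from h import *
from scipy.optimize import least_squares
np.set_printoptions(precision=2,suppress=True,linewidth=150)
T=imaging.grab_frame("top")
g=cv2.cvtColor(cv2.imread("pics/top0.png"),cv2.COLOR_BGR2GRAY).astype(np.float32)
yaw=.283;R=np.array([[np.cos(yaw),-np.sin(yaw)],[np.sin(yaw),np.cos(yaw)]])
samp=lambda q:cv2.remap(g,q[:,:1].astype(np.float32),q[:,1:].astype(np.float32),cv2.INTER_LINEAR)[:,0]
c=np.array([474,236.5])
# radial profiles: shaft edge (z65) and rim edge (z44)
for name,r0,r1,z in(("shaft",8,24,65),("rim",42,60,44)):
    P=[]
    for a in np.radians(np.arange(0,360,6)):
        rr=np.arange(r0,r1,.5);d=np.array([np.cos(a),np.sin(a)])
        if name=="shaft" and abs((a-yaw-np.pi+np.pi)%(2*np.pi)-np.pi)<.75: continue
        L=samp(proj(T,np.c_[c+rr[:,None]*d,np.full(len(rr),z)]))
        G=np.abs(np.gradient(cv2.GaussianBlur(L[:,None],(1,5),0)[:,0]));i=G.argmax()
        if 1<i<len(rr)-2:P.append(c+d*(rr*G**2).sum()/(G**2).sum() if name=="shaft" else c+d*rr[i])
    P=np.array(P);r=least_squares(lambda v:np.hypot(P[:,0]-v[0],P[:,1]-v[1])-v[2],[*c,r0+8],loss='soft_l1',f_scale=.5)
    print(name,r.x,len(P),np.median(abs(r.fun)))
# slot profile along station x for several y about (474,236.5)
for y in(-6,-4,-2,0,2,4,6):
    xs=np.arange(-32,-8,1.);print(y,samp(proj(T,np.c_[c+np.c_[xs,np.full(len(xs),y)]@R.T,np.full(len(xs),65)])).round().astype(int))
for x in(-21,-18.5):
    ys=np.arange(-14,15,1.);print(x,samp(proj(T,np.c_[c+np.c_[np.full(len(ys),x),ys]@R.T,np.full(len(ys),65)])).round().astype(int))
rel(457,231,150,.28)
E
```

```text
shaft [473.2  236.6   16.96] 46 0.22104874543705755
rim [473.27 236.98  51.19] 60 0.5652806143110105
-6 [168 168 169 169 169 167 166 161 150 138 129 124 118 110 102  93  83  71  60  53  58  62  67  69]
-4 [168 169 169 169 168 165 162 157 141 124 106  96  88  81  73  66  58  52  50  51  54  59  64  69]
-2 [169 170 169 169 168 165 158 151 138 120 103  88  80  72  64  53  44  36  41  47  54  60  64  69]
0 [169 169 169 169 168 166 156 145 134 118 102  86  76  67  59  51  44  37  37  45  54  62  66  69]
2 [170 169 169 168 167 166 159 146 133 118 103  87  73  64  56  48  44  41  39  46  55  64  69  70]
4 [169 169 169 169 167 166 164 150 135 120 106  92  79  68  60  51  46  45  46  48  56  64  72  72]
6 [168 169 169 169 167 165 162 155 140 125 111 102  94  87  81  74  68  65  62  58  60  66  71  73]
-21 [170 170 169 168 165 157 149 140 124 109  96  91  88  85  86  86  87  89  92  95 102 115 126 136 147 157 165 167 169]
-18.5 [170 168 167 166 158 149 142 125 106  88  77  73  68  65  63  61  60  62  64  68  84 101 118 132 145 158 163 166 169]
clock 5.4 pos [ 413.36 -433.8   157.22] yaw -0.06417354659161267 ft [-0.3   1.28 -1.02] w 15.628487235600048 24.999834895133972 
 -> shift [-0.03 22.21  0.26] turn -3.944
```

>>> play_rows(deltas=[[[0,1.2,0],0],[[0,2.4,0],0],[[0,3.6,0],0],[[0,4.8,0],0],[[0,6,0],0],[[0,7.2,0],0],[[0,8.4,0],0],[[0,9.6,0],0],[[0,10.8,0],0],[[0,12,0],0]])

```text
clock: 6.23
tool_pos: [435.8, -72.9, 157.7]
tcp_rot: [[-0.998, 0.064, 0.001], [0.064, 0.998, 0.0], [-0.001, 0.0, -1.0]]
ft_force: [0.5, 0.0, -1.2]
grip_width: 0.164
finger_force: 25.0
```

```bash
python3 - <<'E'
from h import *
np.set_printoptions(precision=2,suppress=True)
rel(448.9,230.5,130,.283)
E
```

```text
clock 6.2333 pos [435.81 -72.92 157.66] yaw -0.06370707811887222 ft [ 0.49  0.04 -1.2 ] w 15.371959910692123 24.99822735786438 
 -> shift [ 0.21 10.12  0.92] turn -3.973
```

>>> play_rows(deltas=[[[0.02,1.2,0],-0.5],[[0.04,2.4,0],-1],[[0.08,3.6,0],-1.5],[[0.1,4.8,0],-2],[[0.12,6,0],-2.5],[[0.15,7.2,0.2],-3],[[0.18,8.4,0.4],-3.5],[[0.2,9.4,0.7],-3.9],[[0.21,10,0.9],-3.97],[[0.21,10.12,0.92],-3.97]])

```text
clock: 7.07
tool_pos: [447.7, 230.9, 128.4]
tcp_rot: [[-0.959, -0.283, -0.002], [-0.283, 0.959, 0.001], [0.002, 0.001, -1.0]]
ft_force: [-0.1, 0.4, -0.5]
grip_width: 0.172
finger_force: 25.0
```

>>> play_rows(deltas=[[[0,0,0],0],[[0,0,0],0],[[0,0,0],0]])

```text
clock: 7.32
tool_pos: [450.1, 226.8, 130.4]
tcp_rot: [[-0.961, -0.277, 0.001], [-0.277, 0.961, -0.0], [-0.001, -0.0, -1.0]]
ft_force: [0.4, -0.4, -0.8]
grip_width: 0.17
finger_force: 25.0
```

```bash
python3 - <<'E'
from h import *
np.set_printoptions(precision=2,suppress=True)
Q=[]
for i in range(4):
    S=imaging.grab_frame("side");Q.append(robot.sense()["tool_pos"])
Q=np.array(Q);print(Q,Q.mean(0));rel(448.9,230.5,130,.283)
q=proj(S,Q.mean(0));x,y=205,120;print(q)
a=cv2.resize(S["pixels"][y:y+80,x:x+80,::-1],None,fx=7,fy=7,interpolation=cv2.INTER_CUBIC)
cv2.imwrite("pics/s4.png",a)
t=Q.mean(0);w=.283;Rz=cv2.Rodrigues(np.array([0,0,w]))[0];Ry=cv2.Rodrigues(np.array([0,-.029,0]))[0]
f=lambda X:((proj(S,X)[0]-[x,y]+.5)*7).round()
for k in((4,-5,0),(-3.4,-5,0),(4,-7,30)):print(k,f(t+[0,0,19]+Rz@Ry@(np.array(k)-[-6.7,0,57.])))
for k in((-23,-8,65),(-23,8,65),(-12,-8,65),(37*np.cos(-1.57),-37,65),(-37,0,65),(37,0,65),(0,37,65)):print("st",k,f(np.array([474,237.8,0])+Rz@np.array(k)))
E
```

```text
[[450.29 226.66 130.38]
 [450.39 226.63 130.34]
 [450.41 226.7  130.26]
 [450.4  226.77 130.14]] [450.37 226.69 130.28]
clock 7.5167 pos [450.4  226.77 130.14] yaw 0.27974465718863106 ft [-0.32 -0.13 -0.97] w 15.57650351136486 24.999607801437378 
 -> shift [0.01 0.13 0.  ] turn -0.037
[[235.52 145.41]]
(4, -5, 0) [253. 270.]
(-3.4, -5, 0) [237. 274.]
(4, -7, 30) [251. 200.]
st (-23, -8, 65) [233. 339.]
st (-23, 8, 65) [216. 327.]
st (-12, -8, 65) [257. 334.]
st (np.float64(0.029464088297130743), -37, 65) [316. 350.]
st (-37, 0, 65) [193. 339.]
st (37, 0, 65) [356. 309.]
st (0, 37, 65) [237. 299.]
```

View pics/s4.png

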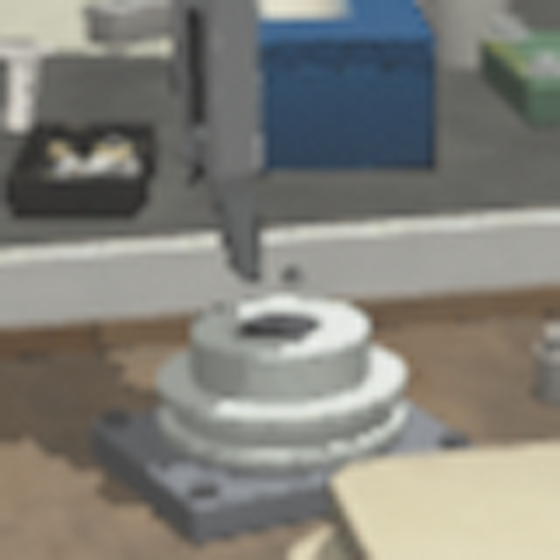

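The foot's lower right corner is at crop (250,278). The hub top spans 190–372 at row ~325, with the dark bore at (280,327). I'll compare the foot and hub columns at sub-pixel level.

```bash
python3 - <<'E'
from h import *
np.set_printoptions(precision=2,suppress=True,linewidth=170)
S=imaging.grab_frame("side");t=np.array(robot.sense()["tool_pos"]);print(t)
g=cv2.cvtColor(S["pixels"],cv2.COLOR_RGB2GRAY).astype(int)
print("foot");print(g[150:163,234:246])
print("hub rows");
for r in(168,169,170,171): print(r,g[r,226:240],g[r,252:264])
print("bore");print(g[161:172,236:256])
w=.283;Rz=cv2.Rodrigues(np.array([0,0,w]))[0]
a=np.linspace(0,2*np.pi,721)
C=np.array([474,237.8,0])
for z in(65,58): 
    e=proj(S,C+np.c_[37*np.cos(a),37*np.sin(a),np.full(721,z)]);print("hub ext",z,e.min(0),e.max(0))
e=proj(S,C+np.c_[15.5*np.cos(a),15.5*np.sin(a),np.full(721,65)]);print("shaft",e.min(0),e.max(0))
Ry=cv2.Rodrigues(np.array([0,-.029,0]))[0]
for k in((4,-5,0),(-3.4,-5,0),(4,-7,8),(-4.8,-7,8),(-3.4,5,0)):print(k,proj(S,t+[0,0,19]+Rz@Ry@(np.array(k)-[-6.7,0,57.])))
E
```

```text
[450.35 226.87 130.  ]
foot
[[103  96  87  93  99 101 100  93  95 101 100  99]
 [103 101  93  91  97 101 100  84  87  99  97  97]
 [ 99  99  91  89  97 101 101  85 105 127 138 148]
 [169 170 131  84  96 101 101  89 154 192 199 198]
 [206 203 148  78  93  99 101  91 157 194 193 188]
 [184 178 151 107  89  97 101  92 134 161 160 160]
 [162 162 161 128  90  97 100  92 134 160 161 160]
 [164 163 162 126  85  95 100  97 137 162 161 160]
 [166 164 163 147 110  94  99 102 139 162 161 142]
 [165 165 164 164 149 116  94  86 133 160 159 123]
 [164 164 164 163 163 149 135 129 147 160 160 142]
 [163 164 162 162 162 161 161 162 161 160 160 158]
 [163 163 163 162 161 161 152 163 175 195 210 210]]
hub rows
168 [ 98  98  99  99  98  98 125 147 156 159 159 156 141 130] [232 232 224 217 191 142 120 119 120 120 120 120]
169 [114 114 115 116 117 118 117 125 138 145 149 155 155 156] [218 211 187 168 148 149 169 156 126 117 119 119]
170 [124 125 127 133 141 142 122 114 121 126 134 141 144 147] [178 163 150 143 137 165 212 216 192 156 126 118]
171 [128 128 136 147 153 147 126 113 119 123 124 127 129 133] [
[... 544 characters left out ...]
32 232]
 [158 149 130  96  70  64  69  71  73  80  90  97 120 171 213 228 232 231 231 231]
 [159 156 141 130 127 127 126 127 128 128 130 133 182 223 231 231 232 232 224 217]
 [149 155 155 156 159 158 157 158 157 189 211 210 224 232 229 222 218 211 187 168]
 [134 141 144 147 155 165 177 184 182 206 216 213 213 203 194 185 178 163 150 143]
 [124 127 129 133 146 154 169 175 176 180 176 172 172 160 155 158 157 153 148 146]]
hub ext 65 [230.91 161.67] [256.76 170.06]
hub ext 58 [231.   163.92] [256.79 172.43]
shaft [238.42 164.01] [249.25 167.53]
(4, -5, 0) [[240.69 158.21]]
(-3.4, -5, 0) [[238.31 158.69]]
(4, -7, 8) [[240.84 155.69]]
(-4.8, -7, 8) [[238.01 156.26]]
(-3.4, 5, 0) [[236.79 157.75]]
```

>>> play_rows(deltas=[[[0.037,0.13,0.2],0],[[0.037,0.13,0.4],0],[[0.037,0.13,0.6],0],[[0.037,0.13,0.7],0],[[0.037,0.13,0.8],0],[[0.037,0.13,0.85],0],[[0.037,0.13,0.9],0],[[0.037,0.13,0.93],0],[[0.037,0.13,0.95],0],[[0.037,0.13,0.95],0]])

```text
clock: 8.4
tool_pos: [448.0, 231.1, 101.2]
tcp_rot: [[-0.961, -0.278, 0.0], [-0.278, 0.961, 0.0], [-0.0, 0.0, -1.0]]
ft_force: [0.2, -0.9, -1.9]
grip_width: 0.17
finger_force: 25.0
```

>>> play_rows(deltas=[[[0,0,0.05],0],[[0,0,0.1],0],[[0,0,0.15],0],[[0,0,0.2],0],[[0,0,0.2],0]])

```text
clock: 8.82
tool_pos: [448.2, 231.2, 95.0]
tcp_rot: [[-0.961, -0.278, 0.001], [-0.278, 0.961, 0.0], [-0.001, 0.0, -1.0]]
ft_force: [0.7, 0.7, -0.7]
grip_width: 0.169
finger_force: 25.0
```

Still free, with the foot about 8–10 mm below the mouth. Continuing gently.

>>> play_rows(deltas=[[[0,0,0.04],0],[[0,0,0.08],0],[[0,0,0.12],0],[[0,0,0.12],0]])

```text
clock: 9.15
tool_pos: [448.6, 231.3, 91.7]
tcp_rot: [[-0.961, -0.278, 0.002], [-0.278, 0.961, 0.001], [-0.002, 0.0, -1.0]]
ft_force: [2.3, 0.5, -0.3]
grip_width: 0.167
finger_force: 25.0
```

>>> play_rows(deltas=[[[-0.01,0,0.04],0],[[-0.02,0,0.08],0],[[-0.02,0,0.1],0],[[-0.02,0,0.1],0]])

```text
clock: 9.48
tool_pos: [449.1, 231.4, 88.7]
tcp_rot: [[-0.961, -0.278, 0.002], [-0.278, 0.961, 0.001], [-0.002, 0.0, -1.0]]
ft_force: [3.8, 1.2, -0.3]
grip_width: 0.167
finger_force: 25.0
```

```bash
python3 - <<'E'
from h import *
np.set_printoptions(precision=2,suppress=True)
S=imaging.grab_frame("side");rel(448,231,90,.283)
x,y=205,110
cv2.imwrite("pics/s5.png",cv2.resize(S["pixels"][y:y+80,x:x+80,::-1],None,fx=7,fy=7,interpolation=cv2.INTER_CUBIC))
E
```

```text
clock 9.5333 pos [449.07 231.43  88.7 ] yaw 0.2813895891217657 ft [3.92 0.3  0.23] w 15.705949674378871 24.9997016787529 
 -> shift [ 0.04 -0.   -0.04] turn -0.018
```

View pics/s5.png

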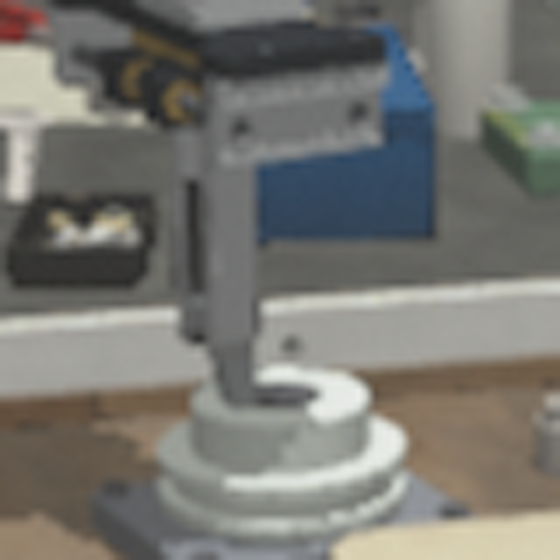

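The foot is in the keyway. The hub wall pushes it lightly toward +x, so I shift a little that way and go on down.

>>> play_rows(deltas=[[[-0.04,0,0],0],[[-0.05,0,0.03],0],[[-0.05,0,0.07],0],[[-0.05,0,0.1],0],[[-0.05,0,0.1],0]])

```text
clock: 9.95
tool_pos: [449.9, 231.7, 85.2]
tcp_rot: [[-0.961, -0.278, 0.0], [-0.278, 0.961, 0.0], [-0.0, 0.0, -1.0]]
ft_force: [2.3, -0.1, -0.0]
grip_width: 0.169
finger_force: 25.0
```

>>> play_rows(deltas=[[[-0.03,0,0.03],0],[[-0.03,0,0.07],0],[[-0.03,0,0.1],0],[[-0.03,0,0.13],0],[[-0.03,0,0.13],0]])

```text
clock: 10.37
tool_pos: [450.7, 232.0, 82.5]
tcp_rot: [[-0.961, -0.278, 0.0], [-0.278, 0.961, 0.0], [-0.0, 0.0, -1.0]]
ft_force: [-0.5, -0.4, 5.3]
grip_width: 0.17
finger_force: 25.0
```

It is wedging at 5 N. Letting go now, then rising.

>>> play_rows(deltas=[[[0,0,0],0],[[0,0,0],0],[[0,0,0],0],[[0,0,0],0],[[0,0,-0.3],0],[[0,0,-0.8],0],[[0,0,-1.3],0],[[0,0,-1.8],0],[[0,0,-1.9],0],[[0,0,-1.9],0]], fingers=-0.3)

```text
clock: 11.2
tool_pos: [451.7, 232.2, 140.3]
tcp_rot: [[-0.961, -0.278, 0.003], [-0.278, 0.961, 0.001], [-0.003, 0.0, -1.0]]
ft_force: [0.0, -0.2, 0.5]
grip_width: 0.351
finger_force: 0.0
```

```bash
python3 - <<'E'
from h import *
np.set_printoptions(precision=2,suppress=True)
S=imaging.grab_frame("side");rel(448,231,90,.283)
x,y=205,110
cv2.imwrite("pics/s6.png",cv2.resize(S["pixels"][y:y+80,x:x+80,::-1],None,fx=7,fy=7,interpolation=cv2.INTER_CUBIC))
E
```

```text
clock 11.25 pos [450.95 232.   138.99] yaw 0.2814700864700046 ft [-0.36 -1.36 -1.33] w 32.49602052774137 0.0 
 -> shift [ 0.1  -0.01  1.63] turn -0.018
```

View pics/s6.png

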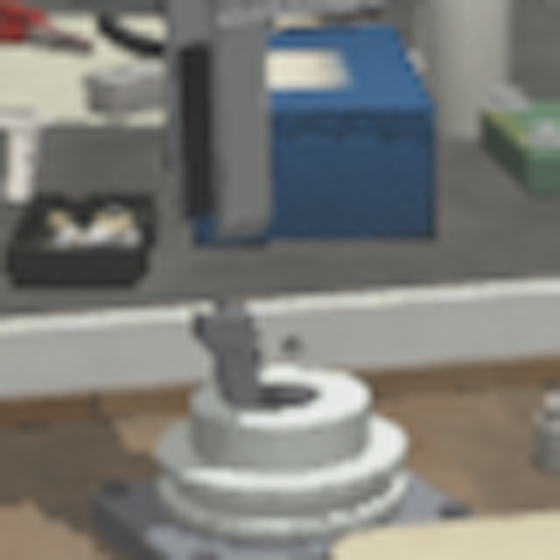

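The key stands in the slot with its nose outward, at crop (230,345). I'll close the fingers and press from above, over the shank.

>>> play_rows(deltas=[[[-0.05,0,0],0],[[-0.12,0,0],0],[[-0.12,0,0],0],[[-0.12,0,0.2],0],[[-0.12,0,0.4],0],[[-0.12,0,0.6],0],[[-0.12,0,0.8],0],[[-0.12,0,0.9],0],[[-0.12,0,0.95],0],[[-0.12,0,0.95],0]], fingers=-1)

```text
clock: 12.08
tool_pos: [453.9, 232.8, 109.4]
tcp_rot: [[-0.961, -0.278, -0.001], [-0.278, 0.961, -0.0], [0.001, -0.0, -1.0]]
ft_force: [0.7, -0.1, -0.3]
grip_width: 0.003
finger_force: 0.0
```

>>> play_rows(deltas=[[[0,0,0.03],0],[[0,0,0.06],0],[[0,0,0.09],0],[[0,0,0.09],0]])

```text
clock: 12.42
tool_pos: [454.3, 232.9, 107.4]
tcp_rot: [[-0.961, -0.278, 0.0], [-0.278, 0.961, 0.0], [-0.0, 0.0, -1.0]]
ft_force: [0.9, -0.5, 0.5]
grip_width: 0.003
finger_force: 0.0
```

>>> play_rows(deltas=[[[0,0,0.02],0],[[0,0,0.04],0],[[0,0,0.05],0],[[0,0,0.05],0]])

```text
clock: 12.75
tool_pos: [454.2, 232.9, 105.8]
tcp_rot: [[-0.961, -0.278, -0.0], [-0.278, 0.961, 0.0], [0.0, 0.0, -1.0]]
ft_force: [0.1, -0.5, 0.0]
grip_width: 0.004
finger_force: 0.0
```

>>> play_rows(deltas=[[[0,0,0.02],0],[[0,0,0.04],0],[[0,0,0.05],0],[[0,0,0.05],0]])

```text
clock: 13.08
tool_pos: [454.6, 233.0, 105.1]
tcp_rot: [[-0.961, -0.278, 0.001], [-0.278, 0.961, 0.0], [-0.001, 0.0, -1.0]]
ft_force: [-1.2, -0.6, 3.2]
grip_width: 0.006
finger_force: 1.7
```

>>> play_rows(deltas=[[[0,0,0.015],0],[[0,0,0.03],0],[[0,0,0.03],0]])

```text
clock: 13.33
tool_pos: [454.7, 233.1, 104.5]
tcp_rot: [[-0.961, -0.278, 0.002], [-0.278, 0.961, 0.001], [-0.002, 0.0, -1.0]]
ft_force: [-0.8, -0.0, 6.5]
grip_width: 0.0
finger_force: 2.8
```

>>> play_rows(deltas=[[[0,0,0.015],0],[[0,0,0.03],0],[[0,0,0.03],0]])

```text
clock: 13.58
tool_pos: [454.9, 233.2, 104.2]
tcp_rot: [[-0.961, -0.278, 0.002], [-0.278, 0.961, 0.001], [-0.002, 0.0, -1.0]]
ft_force: [-2.5, -0.1, 7.0]
grip_width: 0.009
finger_force: 3.6
```

>>> play_rows(deltas=[[[0,0,0.02],0],[[0,0,0.04],0],[[0,0,0.04],0]])

```text
clock: 13.83
tool_pos: [455.2, 233.4, 103.7]
tcp_rot: [[-0.961, -0.278, 0.003], [-0.278, 0.961, 0.001], [-0.003, 0.0, -1.0]]
ft_force: [-1.5, -0.9, 9.2]
grip_width: 0.002
finger_force: 4.7
```

>>> play_rows(deltas=[[[0,0,0.02],0],[[0,0,0.03],0],[[0,0,0.03],0]])

```text
clock: 14.08
tool_pos: [455.4, 233.5, 103.4]
tcp_rot: [[-0.961, -0.278, 0.004], [-0.278, 0.961, 0.002], [-0.004, 0.001, -1.0]]
ft_force: [-1.2, -0.9, 12.1]
grip_width: 0.005
finger_force: 5.8
```

>>> play_rows(deltas=[[[0,0,0.02],0],[[0,0,0.035],0],[[0,0,0.035],0]])

```text
clock: 14.33
tool_pos: [455.7, 233.6, 103.1]
tcp_rot: [[-0.961, -0.278, 0.005], [-0.278, 0.961, 0.002], [-0.005, 0.001, -1.0]]
ft_force: [-2.3, -0.8, 13.4]
grip_width: 0.005
finger_force: 6.9
```

>>> play_rows(deltas=[[[0,0,0.01],0],[[0,0,0.01],0],[[0,0,0.01],0]])

```text
clock: 14.58
tool_pos: [455.7, 233.7, 103.0]
tcp_rot: [[-0.961, -0.278, 0.005], [-0.278, 0.961, 0.002], [-0.005, 0.001, -1.0]]
ft_force: [-2.8, -0.8, 14.9]
grip_width: -0.001
finger_force: 7.2
```

>>> play_rows(deltas=[[[0,0,0.02],0],[[0,0,0.02],0],[[0,0,0.02],0]])

```text
clock: 14.83
tool_pos: [455.9, 233.7, 102.7]
tcp_rot: [[-0.961, -0.278, 0.005], [-0.278, 0.961, 0.002], [-0.006, 0.001, -1.0]]
ft_force: [-3.2, -0.5, 15.2]
grip_width: 0.007
finger_force: 7.8
```

>>> play_rows(deltas=[[[0,0,-0.1],0],[[0,0,-0.3],0],[[0,0,-1],0],[[0,0,-2],0],[[0,0,-3],0],[[0,0,-4],0],[[0,0,-4],0]])

```text
clock: 15.42
tool_pos: [456.8, 233.9, 225.2]
tcp_rot: [[-0.961, -0.278, 0.01], [-0.278, 0.961, 0.004], [-0.011, 0.001, -1.0]]
ft_force: [0.8, -0.3, 1.3]
grip_width: 0.008
finger_force: 0.0
```

```bash
python3 - <<'E'
from h import *
np.set_printoptions(precision=2,suppress=True,linewidth=160)
S=imaging.grab_frame("side");rel(448,231,90,.283)
x,y=205,120
a=cv2.resize(S["pixels"][y:y+60,x:x+60,::-1],None,fx=9,fy=9,interpolation=cv2.INTER_CUBIC)
cv2.imwrite("pics/s7.png",a)
g=cv2.cvtColor(S["pixels"],cv2.COLOR_RGB2GRAY).astype(int);print(g[150:170,230:246])
Rz=cv2.Rodrigues(np.array([0,0,.283]))[0]
for pit in(0,-.03,-.06):
  Ry=cv2.Rodrigues(np.array([0,pit,0]))[0]
  print(pit,[proj(S,np.array([474,237.8,0])+Rz@([-16,0,42]+Ry@np.array(k)))[0] for k in((4,-7,25),(4,-7,50),(4,-8,64),(-18,-8,57))])
E
```

```text
clock 15.4667 pos [455.87 233.53 222.08] yaw 0.28145190832900546 ft [ 0.15 -0.32  0.34] w 1.0081474407411597 0.0 
 -> shift [ 0.31 -0.01  4.4 ] turn -0.018
[[104 103 102 103 103 103 102 102 103 102 101 101 102 101 101  98]
 [103 101 103 102 101 101  99 100 100 100  99 100  99  98  98  97]
 [100 101 101 101 100  98  99 104 109 110 118 124 126 126 138 149]
 [136 145 147 160 170 171 172 176 179 180 186 190 191 191 199 198]
 [197 202 197 175 162 169 173 175 175 177 176 188 195 194 193 189]
 [195 194 188 142  94 144 169 164 147 135 130 138 156 161 160 160]
 [162 161 162 130  95 142 166 163 146 135 133 128 147 161 161 160]
 [163 164 163 131  90 112 126 126 125 125 126 126 148 162 160 161]
 [163 164 164 131  91 110 124 123 123 124 123 127 148 161 161 142]
 [163 165 166 151 113 107 124 126 124 120 124 125 146 162 160 123]
 [165 165 165 165 148 118 110 121 123 114 120 124 146 160 160 142]
 [163 164 164 164 164 128  89 112 122 113 117 125 146 160 160 159]
 [163 164 164 164 164 127  85 109 125 116 117 125 156 195 210 210]
 [164 163 161 161 160 125  86 107 122 118 119 125 185 225 231 231]
 [145 141 140 133 145 133  97 102 120 123 123 126 165 187 186 187]
 [112 109 114 128 148 144 110  99 117 125 125 126 117 105 102 102]
 [ 96  97 127 152 160 155 122  95 116 126 125 126 112 101 102 102]
 [ 98  98 172 185 159 160 140 110 116 126 126 121 106  94  94  94]
 [ 99  98 164 195 201 211 208 201 188 193 202 199 195 194 194 194]
 [117 118 124 153 189 203 218 229 228 228 232 232 232 232 231 232]]Traceback (most recent call last):
  File "<stdin>", line 10, in <module>
cv2.error: OpenCV(4.12.0) /io/opencv/modules/calib3d/src/calibration_base.cpp:151: error: (-210:Unsupported format or combination of formats) The matrices must have 32f or 64f data type in function 'Rodrigues'
```

View pics/s7.png

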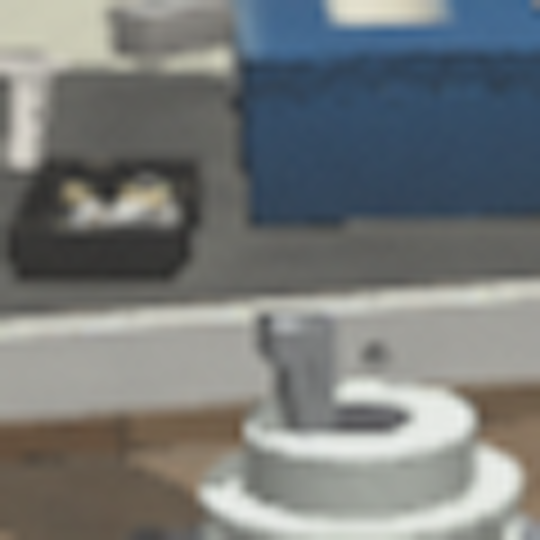

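The key stands upright in the slot: its flat edge stays at column ~241.9, and the nose points left, away from the shaft. It was pressed at 15 N and nothing touches it now. Handing in.

```bash
python3 -c "
from station import robot
print(robot.close_job())"
```

```text
the job is handed in; nothing more can be done
None
```

The gib key is in the keyway with its nose pointing away from the shaft, pressed from above at about 15 N and standing upright by itself in the last picture. I left the straight keys in the rack and handed the job in at about 15.5 s; the hand-in returned no verdict.

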